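Clamp a handle blank in the bench clamp

TASK

The square wooden handle blank lies loosely in the channel of the bench clamp, short of the stop. Slide it fully home against the stop, then hold the T-handle by its bar and turn it clockwise (seen from above) until the rising resistance shows that the blank is clamped firmly by the pad; stop there, for overtightening crushes the wood. Let go, leaving the blank clamped and home.

Things in the scene. Friction and masses are not known exactly. Their poses are not given: they have to be found in the camera images.
- clamp: Grey bench clamp, fixed: foot 150 x 150 mm, two posts, bridge 130 mm across (top 117 mm up, brass nut to 125 mm), upright steel screw through it. Origin: on the bench under the screw's axis. z up, x along the channel to the stop. Channel sides (tops 40 mm up, 33.6 mm apart) from x = -55 to 45 mm, then a flared mouth to x = -78 mm.
- stop_mid (a point): Middle of the foot of the stop's face at the closed end of the channel, x = 45 mm in the clamp's frame, on the channel floor, 20 mm above the bench. A rail 24 mm wide, as high as the floor, carries the blank on outside the channel to x = -250 mm.
- blank: Light square wooden bar, 240 x 30 x 30 mm, 0.13 kg, long along its x, which is parallel to the clamp's x; +x end towards the stop, the other sticking out of the clamp. Origin: centre of its underside. Starts 35 to 70 mm short of the stop. Home, the origin is at x = -75 mm in the clamp's frame. Its top is 50 mm above the bench.
- bar_mid (a point): Middle of the round steel T-bar on top of the screw, on its axis, about 170 mm up; x along the bar, z up; turns and sinks with the screw. Bar 12 mm thick, 130 mm long, balls of 18 mm at its ends, hub 24 mm across in the middle: grip either arm from above 20 to 55 mm out. Clockwise from above lowers it 5 mm per radian. It stays where it is left.
- nut (a point): Centre of the top of the brass nut, fixed, on the screw's axis, 125 mm above the bench. Turning the screw freely takes 0.45 N m (about 0.3 N m stays in the hand when one stops). Once the pad touches the blank the torque rises steadily, by about 0.75 N m per radian. Clamped right: 0.18 to 0.36 N m above free turning (0.25 to 0.5 rad past first touch). 0.40 N m above is too much.
- pad: Round steel pad, 30 mm across, on a stiff rubber spring at the foot of the screw, under the bridge; it does not turn. Origin: centre of its underside, on the screw's axis. Starts 2.5 to 8 mm above the level of the blank's top. It should press on the blank with 36 to 72 N; under 30 N is loose, over 80 N crushes the wood.
- plug_press: Green lever press standing behind and to the left of the clamp, not used: keep clear of it. Origin: at bench height, 34 mm behind the front edge of its foot plate. 135 mm wide, 529 mm tall; its lever with a red grip reaches about 220 mm from the origin towards the robot, 377 to 529 mm above the bench, so bring the arm past it drawn in.

How it is judged:
By the outcome, as a careful person would: the job done as asked, in the order asked, and still so for the second after the job is handed in, with the robot touching nothing.
It also fails if it takes over 72 s, if anything falls off the work surface, if the arm or the gripper's body presses on something with over 40 N, if the wrist force passes 120 N, or if a joint passes its speed limit or range.

ROBOT

A 6-joint arm with a two-finger parallel gripper is mounted at the origin on a cart in front of the work surface, level with it; the furniture and walls round the work are solid. World frame = base frame: x ahead of the robot, y to its left, z up, the work surface at z = 0. Lengths are in m, angles in degrees, forces in N, time in s.
With the tool pointing down it reaches from about 0.2 to 0.875 m from the base axis. Payload 3.4 kg.
Tool frame: the origin (TCP) lies where the fingers leave the gripper's body, on its centre line; the fingertips stand 97 mm ahead of it and the grasp point (between the pads) lies ctrl.grasp_offset ahead of it (ctrl.grasp_offset is the distance from the TCP to the grasp point, in m); z points along the fingers, x is the direction in which the jaws open and shut, and the axes are right-handed (so a half turn about z gives the same grasp; the last joint's range is limited). The gripper opens to 94 mm and grips with 3 to 60 N. Pads are 16 mm wide; open, the fingers measure 119 mm over their backs; the gripper's body (75 mm by 177 mm) begins 78 mm behind the grasp point.
Start: joints at [-79.527, 15.808, 86.224, -0, 77.962, -6.933], TCP at [0.172, -0.549, 0.303] pointing down, gripper open.
Joint ranges: [-165.64, 165.64], [-43.16, 119.46], [12.63, 154.43], [-67.54, 247.53], [6.08, 155.33], [-154.97, 154.97]. Speed limits (degrees/s): [147.25, 147.25, 180, 180, 180, 180].

INTERFACE

Orientations are given as [roll, pitch, yaw] about the fixed x, y, z axes, in that order (R = Rz(yaw) Ry(pitch) Rx(roll)).
In Python, from bench import ctrl, optics, workorder gives the robot as it stands.
- The arm moves only by the tool servo_tool, never from a script. Its argument "deltas" is a list of rows, each a list of 3 entries, a list of its own where there are three numbers: the turn, a rotation vector about the tool's x, y, z in degrees, then the shift along the tool's x, y, z in cm, then the opening, from -1 (shut) to 1 (fully open). A call has 1 to 12 rows; each row shifts and turns the commanded pose from where the row before left it, along the tool's axes as they then stand; what a row does not reach is not made up. A row lasts 1/12 s, in which the tool goes at most 41.7 mm and 7.16 degrees, less where a joint would pass 70% of its speed; a pose out of reach is approached as far as the arm can. A call is refused whole if a number of a shift passes 4.17 or a number of a turn 7.16, either way. A call with a gripper value outside its range is refused whole. The fingers move at their own pace and stop on an object; the grip force is fixed at half the most. Time passes only in rows, so rows that do not move let the fingers close. It gives the time, the measured TCP pose, the force and the opening at its end, in the units of the state.
- ctrl.get_obs(): the state, without advancing time (a new reading comes with each control period).
- optics.read_camera(name): name is "scene" or "top"; returns (picture, depth): 480x640x3 uint8, red, green, blue; 480x640 float32, m along the optical axis (not along the pixel's ray), 0 where there is no reading.
- optics.get_calibration(name): a dict with "vertical_fov" (degrees; the focal length in pixels is half the picture's height over the tangent of half this angle, whatever the lens; pixels are square), "cx", "cy" (the principal point, pixels), "origin" and "orientation" of the camera in the world. Camera axes: x right, y up, looking along -z (the intrinsics and any distortion apply to the point x, -y, -z); pixel columns grow to the right and rows downward; lengths in m; the calibration is good to about 2 mm. A picture is of the moment at which its call begins. get_calibration takes no time and is no camera call.
- workorder.close_job(): hands the job in, once; it reports no verdict.
The state is a dict: "clock": time; "joints": joint angles; "joint_vel": joint speeds; "tau": joint torques, N m; "tool_pos": TCP position; "eef_rot": TCP orientation; "force": force on the tool from outside, world axes, zero at the start; "wrist_torque": the same for the moment, N m; "gripper_width": finger opening in m.
Only numpy, scipy, OpenCV 4.12 (cv2) and the standard library are available. Lean on these libraries where they do the work, as an engineer would, in place of code of your own. Each camera call takes 0.05 s, during which the arm holds its last target.

## Working session

There is one attempt and no reset: what is moved stays moved. The work goes in short steps, Python scripts to look and compute and a tool call to move; the robot and the scene stay as the last step left them, time stands still between calls to the robot, and variables do not carry over. Pictures are saved under pics/ and viewed, and the job is handed in when it is done.

Besides the shell and the picture viewer there is one more tool, called after "Request:" by a JSON object that holds its "fn" and its "kwargs". servo_tool: Moves the arm, as the interface text tells. Its arguments: {"type":"object","properties":{"deltas":{"type":"array","items":{"type":"array"}}},"required":["deltas"]}

```bash
mkdir -p pics; ls; cat > h.py <<'E'
import sys; sys.path.insert(0,'.')
import numpy as np, cv2
from bench import ctrl, optics, workorder
E
python3 - <<'E'
from h import *
print(ctrl.get_obs(), ctrl.grasp_offset)
for n in("scene","top"):
    c=optics.get_calibration(n);print(n,c)
    p,d=optics.read_camera(n)
    cv2.imwrite(f'pics/{n}0.png',p[:,:,::-1]);np.save(f'{n}0.npy',d)
E
```

```text
pics
{'clock': 0.0, 'joints': array([-7.95279650e+01,  1.58467872e+01,  8.62947709e+01, -1.29351260e-03,
        7.79630371e+01, -6.93246072e+00]), 'joint_vel': array([ 1.26271412e-02,  2.61594017e-02, -4.85818942e-05,  2.51749467e-03,
        1.69082053e-02,  2.32404986e-02]), 'tau': array([-6.46253739e-04, -4.04590774e+01, -2.37232643e+01,  7.00812251e-02,
        3.45044606e-02, -1.43650254e-04]), 'tool_pos': array([ 0.17190946, -0.54827782,  0.30181604]), 'eef_rot': array([-1.79988631e+02,  1.03983125e-01, -7.25952231e+01]), 'force': array([-0.3300547 , -0.41256132, -0.14737529]), 'wrist_torque': array([0.06175789, 0.00976434, 0.00733325]), 'gripper_width': 0.09434032277987471} 0.0784
scene {'vertical_fov': 46.165251414588994, 'cx': 316.1654709150936, 'cy': 231.67839356516188, 'origin': array([0.11975882, 0.83289812, 0.82359348]), 'orientation': array([ 5.34317060e+01, -1.05937008e-01, -1.49868614e+02])}
top {'vertical_fov': 45.78840031881433, 'cx': 315.6466198412488, 'cy': 239.33931471921338, 'origin': array([ 0.37205386, -0.00518431,  1.25257957]), 'orientation': array([ 11.72124795,  -0.34292253, -90.81112779])}
```

View pics/scene0.png

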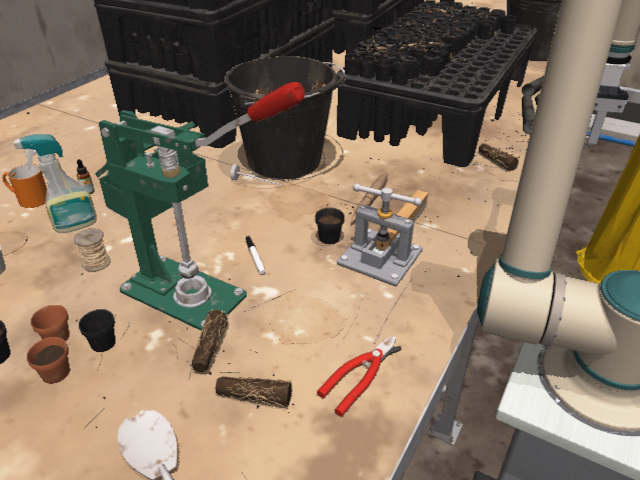

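View pics/top0.png

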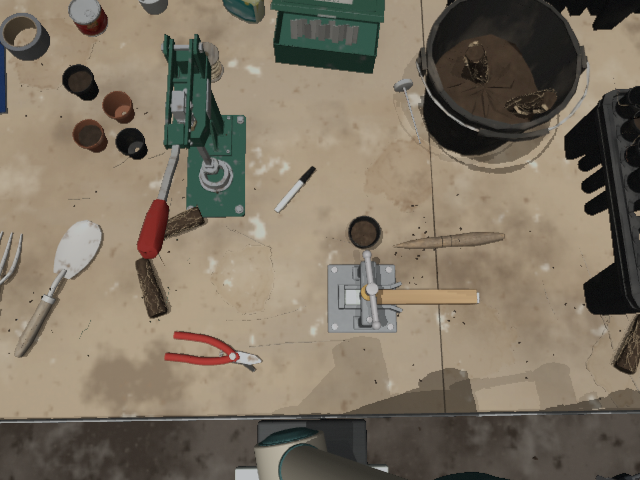

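The clamp is at about (368, 295) in the top view. The blank points right (world -y) to about (478, 297), the stop is to the left, and the T-bar runs almost vertically in the image from (367, 255) to (375, 324). I'll enlarge this area.

```bash
python3 - <<'E'
from h import *
im=cv2.imread('pics/top0.png')
cv2.imwrite('pics/topc.png',cv2.resize(im[240:345,320:490],None,fx=4.6,fy=4.6,interpolation=cv2.INTER_CUBIC))
im=cv2.imread('pics/scene0.png')
cv2.imwrite('pics/scenec.png',cv2.resize(im[170:290,320:440],None,fx=5,fy=5,interpolation=cv2.INTER_CUBIC))
E
cat >> h.py <<'E'
from scipy.spatial.transform import Rotation as Ro
def cam(n):
    c=optics.get_calibration(n); f=240/np.tan(np.radians(c['vertical_fov']/2))
    return c,f,Ro.from_euler('xyz',c['orientation'],degrees=True).as_matrix()
def atz(n,u,v,z):
    c,f,R=cam(n); r=R@np.array([(u-c['cx'])/f,-(v-c['cy'])/f,-1]); o=np.array(c['origin'])
    return o+r*(z-o[2])/r[2]
def atd(n,u,v,d):
    c,f,R=cam(n); return np.array(c['origin'])+R@np.array([(u-c['cx'])/f,-(v-c['cy'])/f,-1])*d
def proj(n,p):
    c,f,R=cam(n); q=R.T@(np.asarray(p)-c['origin']); return c['cx']+f*q[0]/-q[2], c['cy']-f*q[1]/-q[2]
E
grep -n "" /dev/null; python3 - <<'E'
from h import *
d=np.load('top0.npy')
for u,v in [(371,290),(367,256),(375,323),(430,297),(478,297)]: print(u,v,atd('top',u,v,d[v,u]))
E
```

```text
371 290 [ 0.4949406  -0.11797511  0.18192376]
367 256 [ 0.5618099  -0.11341823  0.17308778]
375 323 [ 0.43330222 -0.12385515  0.17737143]
430 297 [ 0.49378144 -0.25698228  0.04750238]
478 297 [ 0.49501238 -0.36676245  0.02133781]
```

View pics/topc.png

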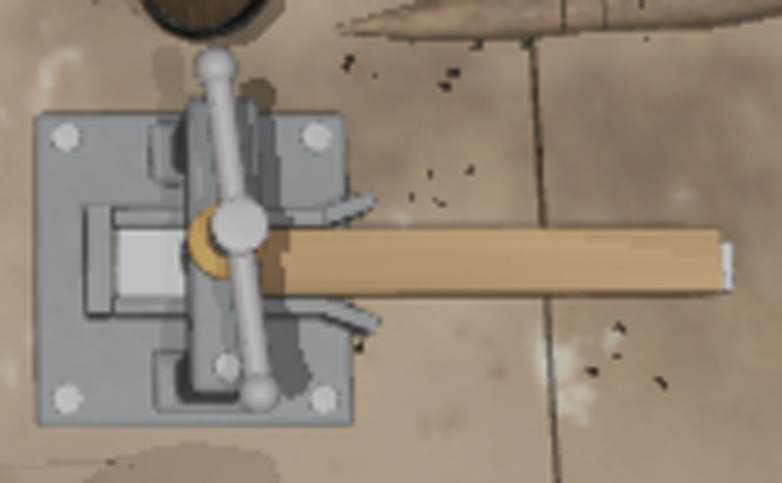

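View pics/scenec.png

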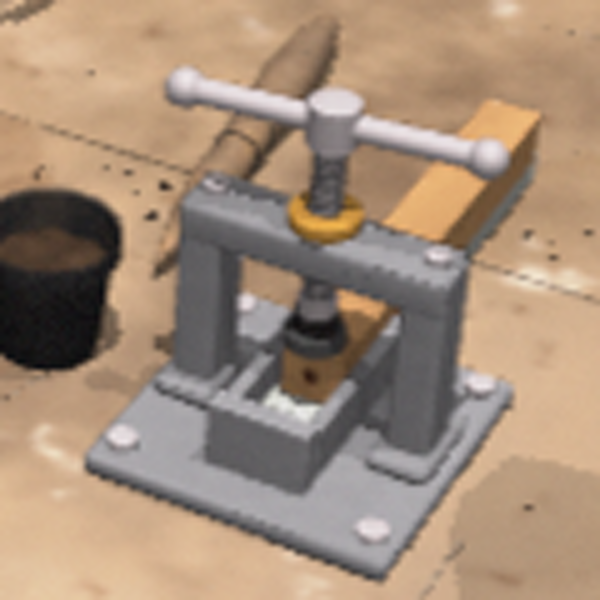

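```bash
python3 - <<'E'
from h import *
def a(x,y,z): return atz('top',320+(x+.5)/4.6-.5,240+(y+.5)/4.6-.5,z).round(4)
print('blank end corners',a(720,230,.05),a(722,293,.05))
print('blank edges near',a(300,230,.05),a(300,296,.05))
print('rail end',a(733,243,.02),a(733,290,.02))
print('channel outer: stop face top?',a(114,212,.04),a(114,310,.04), 'stop face floor', a(118,228,.02),a(118,295,.02))
print('foot', [a(x,y,.012) for x,y in((36,114),(345,112),(353,424),(38,424))])
print('balls',a(216,68,.17),a(259,391,.17),'hub',a(239,223,.177))
print('nut',a(225,240,.125))
d=np.load('top0.npy')
for u,v in [(330,290),(343,264),(344,296),(341,295)]: print(u,v,atd('top',u,v,d[v,u]))
E
```

```text
blank end corners [ 0.5079 -0.3555  0.05  ] [ 0.4789 -0.3543  0.05  ]
blank edges near [ 0.5105 -0.1613  0.05  ] [ 0.4801 -0.1601  0.05  ]
rail end [ 0.505 -0.37   0.02 ] [ 0.4829 -0.3683  0.02  ]
channel outer: stop face top? [ 0.5212 -0.0762  0.04  ] [ 0.4757 -0.0751  0.04  ] stop face floor [ 0.5161 -0.0791  0.02  ] [ 0.4845 -0.0783  0.02  ]
foot [array([ 0.5725, -0.0415,  0.012 ]), array([ 0.5715, -0.1901,  0.012 ]), array([ 0.4233, -0.1875,  0.012 ]), array([ 0.4254, -0.0397,  0.012 ])]
balls [ 0.5655 -0.113   0.17  ] [ 0.4307 -0.1263  0.17  ] hub [ 0.4991 -0.1197  0.177 ]
nut [ 0.498  -0.1189  0.125 ]
330 290 [ 0.51517084 -0.04593301  0.01616493]
343 264 [ 0.57529749 -0.07676801 -0.00294106]
344 296 [ 0.50129192 -0.07596614  0.01968925]
341 295 [ 0.50113073 -0.0683166   0.04239881]
```

Request:
{"fn": "servo_tool", "kwargs": {"deltas": [[[0, 0, -6], [0, 0, 0], -1], [[0, 0, -6], [0, 0, 0], -1], [[0, 0, -6], [0, 0, 0], -1], [[0, 0, -6], [0, 0, 0], -1], [[0, 0, -6], [0, 0, 0], -1], [[0, 0, -6], [0, 0, 0], -1], [[0, 0, -6], [0, 0, 0], -1], [[0, 0, -6], [0, 0, 0], -1], [[0, 0, -6], [0, 0, 0], -1], [[0, 0, -6], [0, 0, 0], -1], [[0, 0, -6], [0, 0, 0], -1], [[0, 0, -6], [0, 0, 0], -1]]}}

```text
clock: 1.1
tool_pos: [0.172, -0.5485, 0.3022]
eef_rot: [-179.9, 0.0, -0.3]
force: [-0.7, 0.0, -0.9]
gripper_width: 0.0172
```

Request:
{"fn": "servo_tool", "kwargs": {"deltas": [[[0, 0, 0], [2.7, -1.3, 0], -1], [[0, 0, 0], [2.7, -1.3, 0], -1], [[0, 0, 0], [2.7, -1.3, 0], -1], [[0, 0, 0], [2.7, -1.3, 0], -1], [[0, 0, 0], [2.7, -1.3, 0], -1], [[0, 0, 0], [2.7, -1.3, 0], -1], [[0, 0, 0], [2.7, -1.3, 0], -1], [[0, 0, 0], [2.7, -1.3, 0], -1], [[0, 0, 0], [2.7, -1.3, 0], -1], [[0, 0, 0], [2.7, -1.3, 0], -1], [[0, 0, 0], [2.6, -1.3, 0], -1], [[0, 0, 0], [2.4, -1.0, 0], -1]]}}

```text
clock: 2.1
tool_pos: [0.4949, -0.3976, 0.3022]
eef_rot: [-179.9, 0.0, -0.6]
force: [-0.5, -1.3, -0.2]
gripper_width: 0.0004
```

Request:
{"fn": "servo_tool", "kwargs": {"deltas": [[[0, 0, 0], [0, 0, 2], -1], [[0, 0, 0], [0, 0, 2.5], -1], [[0, 0, 0], [0, 0, 2.5], -1], [[0, 0, 0], [0, 0, 2.5], -1], [[0, 0, 0], [0, 0, 2.5], -1], [[0, 0, 0], [0, 0, 2.0], -1], [[0, 0, 0], [0, 0, 2.0], -1], [[0, 0, 0], [0, 0, 1], -1], [[0, 0, 0], [0, 0, 0], -1], [[0, 0, 0], [0, 0, 0], -1]]}}

```text
clock: 2.93
tool_pos: [0.4936, -0.399, 0.1325]
eef_rot: [-180.0, 0.0, -0.6]
force: [0.2, 0.2, 0.5]
gripper_width: 0.0001
```

Request:
{"fn": "servo_tool", "kwargs": {"deltas": [[[0, 0, 0], [0, 0, 0.4], -1], [[0, 0, 0], [0, 0, 0.4], -1], [[0, 0, 0], [0, -0.5, 0], -1], [[0, 0, 0], [0, -0.5, 0], -1], [[0, 0, 0], [0, 0, 0], -1]]}}

```text
clock: 3.35
tool_pos: [0.4936, -0.3878, 0.1251]
eef_rot: [-180.0, 0.0, -0.6]
force: [-0.7, -1.1, 0.1]
gripper_width: 0.0006
```

```bash
python3 - <<'E'
from h import *
o=ctrl.get_obs();print(o['tool_pos'],o['force'])
p,d=optics.read_camera('top')
cv2.imwrite('pics/t1.png',cv2.resize(p[220:345,320:520,::-1],None,fx=4,fy=4,interpolation=cv2.INTER_CUBIC))
E
```

```text
[ 0.49361593 -0.38783336  0.12508656] [-0.74988982 -1.13795916  0.09949256]
```

View pics/t1.png

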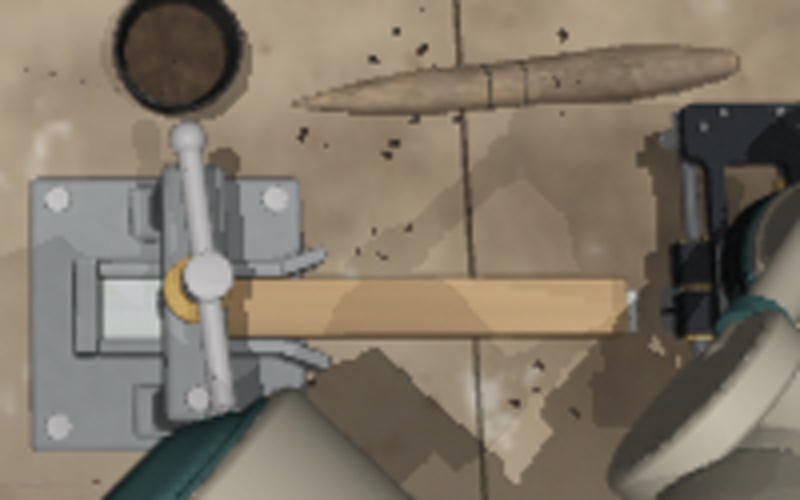

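The closed fingers are in line with the blank's end (about (630, 308) in the crop). Now I'll push.

Request:
{"fn": "servo_tool", "kwargs": {"deltas": [[[0, 0, 0], [0, -0.8, 0], -1], [[0, 0, 0], [0, -0.8, 0], -1], [[0, 0, 0], [0, -0.4, 0], -1], [[0, 0, 0], [0, -0.3, 0], -1], [[0, 0, 0], [0, -0.3, 0], -1], [[0, 0, 0], [0, -0.3, 0], -1], [[0, 0, 0], [0, -0.3, 0], -1], [[0, 0, 0], [0, -0.3, 0], -1], [[0, 0, 0], [0, -0.3, 0], -1], [[0, 0, 0], [0, -0.3, 0], -1], [[0, 0, 0], [0, -0.3, 0], -1], [[0, 0, 0], [0, -0.3, 0], -1]]}}

```text
clock: 4.4
tool_pos: [0.4943, -0.3419, 0.1248]
eef_rot: [180.0, -0.0, -0.6]
force: [0.5, -0.8, 0.5]
gripper_width: 0.0005
```

Request:
{"fn": "servo_tool", "kwargs": {"deltas": [[[0, 0, 0], [0, -0.2, 0], -1], [[0, 0, 0], [0, -0.2, 0], -1], [[0, 0, 0], [0, -0.2, 0], -1], [[0, 0, 0], [0, -0.2, 0], -1]]}}

```text
clock: 4.73
tool_pos: [0.4943, -0.334, 0.1248]
eef_rot: [180.0, -0.0, -0.6]
force: [0.6, -0.1, 1.3]
gripper_width: 0.0006
```

Request:
{"fn": "servo_tool", "kwargs": {"deltas": [[[0, 0, 0], [0, -0.2, 0], -1], [[0, 0, 0], [0, -0.2, 0], -1], [[0, 0, 0], [0, -0.1, 0], -1], [[0, 0, 0], [0, -0.1, 0], -1]]}}

```text
clock: 5.07
tool_pos: [0.4944, -0.328, 0.1248]
eef_rot: [180.0, -0.0, -0.6]
force: [0.1, -4.1, 2.7]
gripper_width: 0.0006
```

Request:
{"fn": "servo_tool", "kwargs": {"deltas": [[[0, 0, 0], [0, -0.1, 0], -1], [[0, 0, 0], [0, -0.1, 0], -1]]}}

```text
clock: 5.23
tool_pos: [0.4944, -0.3261, 0.1248]
eef_rot: [180.0, -0.0, -0.6]
force: [0.2, -2.4, 0.7]
gripper_width: 0.0001
```

Request:
{"fn": "servo_tool", "kwargs": {"deltas": [[[0, 0, 0], [0, -0.1, 0], -1], [[0, 0, 0], [0, -0.1, 0], -1]]}}

```text
clock: 5.4
tool_pos: [0.4944, -0.3241, 0.1248]
eef_rot: [180.0, -0.0, -0.6]
force: [0.2, -1.4, 1.2]
gripper_width: 0.0006
```

Request:
{"fn": "servo_tool", "kwargs": {"deltas": [[[0, 0, 0], [0, -0.1, 0], -1], [[0, 0, 0], [0, -0.1, 0], -1]]}}

```text
clock: 5.57
tool_pos: [0.4947, -0.3236, 0.1249]
eef_rot: [179.8, -0.1, -0.5]
force: [0.5, -7.8, -0.1]
gripper_width: 0.0001
```

Request:
{"fn": "servo_tool", "kwargs": {"deltas": [[[0, 0, 0], [0, -0.1, 0], -1]]}}

```text
clock: 5.65
tool_pos: [0.4949, -0.3234, 0.1251]
eef_rot: [179.7, -0.1, -0.5]
force: [-0.9, -8.8, 0.1]
gripper_width: 0.0003
```

Request:
{"fn": "servo_tool", "kwargs": {"deltas": [[[0, 0, 0], [0, -0.1, 0], -1]]}}

```text
clock: 5.73
tool_pos: [0.4951, -0.3233, 0.1253]
eef_rot: [179.6, -0.1, -0.5]
force: [-0.1, -11.6, -0.1]
gripper_width: 0.0005
```

The force rose to 11.6 N and the motion stopped at -0.3233, close to the predicted home. I'll back off and check.

Request:
{"fn": "servo_tool", "kwargs": {"deltas": [[[0, 0, 0], [0, 0.3, 0], -1], [[0, 0, 0], [0, 0.8, 0], -1], [[0, 0, 0], [0, 1.5, 0], -1], [[0, 0, 0], [0, 1.5, -0.5], -1], [[0, 0, 0], [0, 0, -3], -1], [[0, 0, 0], [0, 0, -3.5], -1], [[0, 0, 0], [0, 0, -3.5], 0], [[0, 0, 0], [0, 0, -3.5], 0], [[0, 0, 0], [0, 0, -3.5], 0], [[0, 0, 0], [0, 0, 0], 0]]}}

```text
clock: 6.57
tool_pos: [0.496, -0.3634, 0.3073]
eef_rot: [179.5, -0.6, -0.6]
force: [1.0, 0.3, 0.9]
gripper_width: 0.0237
```

```bash
python3 - <<'E'
from h import *
o=ctrl.get_obs();print(o['tool_pos'],o['force'],o['wrist_torque'],o['joints'])
p,d=optics.read_camera('top')
cv2.imwrite('pics/t2.png',cv2.resize(p[240:345,320:490,::-1],None,fx=4.6,fy=4.6,interpolation=cv2.INTER_CUBIC))
p,d=optics.read_camera('scene')
cv2.imwrite('pics/s2.png',cv2.resize(p[170:290,320:440,::-1],None,fx=5,fy=5,interpolation=cv2.INTER_CUBIC))
E
```

```text
[ 0.49595547 -0.3634102   0.30732322] [1.04737197 0.31080448 0.94282666] [-0.01729788 -0.09292463  0.02224108] [-4.27315218e+01  1.87896774e+01  8.11965435e+01  3.93184398e-02
  7.92656477e+01 -4.21238846e+01]
```

View pics/t2.png

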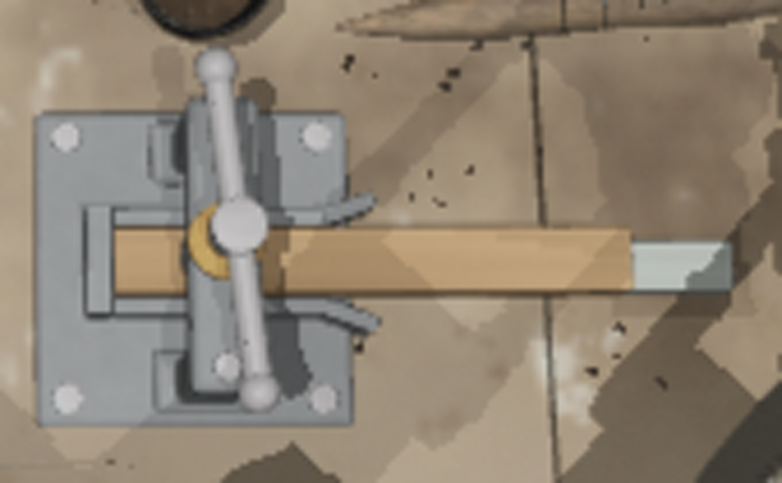

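View pics/s2.png

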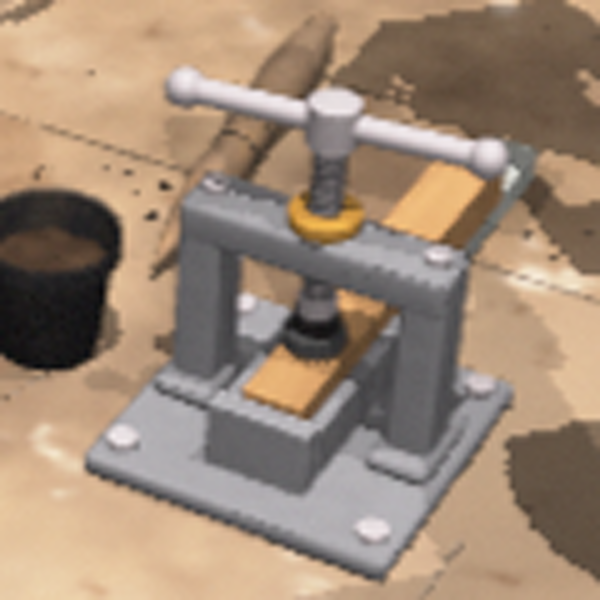

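Request:
{"fn": "servo_tool", "kwargs": {"deltas": [[[0, 0, 0], [0, -1.5, -1.0], 0], [[0, 0, -6], [-0.6, -2.5, 0], 0], [[0, 0, 0], [-0.6, -2.5, 0], 0], [[0, 0, 0], [-0.4, -2.5, 0], 0], [[0, 0, 0], [-0.4, -2.5, 0], 0], [[0, 0, 0], [-0.4, -2.5, 0], 0], [[0, 0, 0], [-0.4, -2.5, 0], 0], [[0, 0, 0], [-0.4, -2.5, 0], 0], [[0, 0, 0], [0, -2.0, 0], 0], [[0, 0, 0], [0, -1.5, 0], 0], [[0, 0, 0], [0, -1.0, 0], 0], [[0, 0, 0], [0, 0, 0], 0]]}}

```text
clock: 7.67
tool_pos: [0.443, -0.1269, 0.3087]
eef_rot: [-179.9, 0.1, 5.5]
force: [0.1, 0.0, 0.0]
gripper_width: 0.0465
```

Request:
{"fn": "servo_tool", "kwargs": {"deltas": [[[0, 0, -7], [0, 0, 0], 0], [[0, 0, -7], [0, 0, 0], 0], [[0, 0, -7], [0, 0, 0], 0], [[0, 0, -7], [0, 0, 0], 0], [[0, 0, -7], [0, 0, 0], 0], [[0, 0, -7], [0, 0, 0], 0], [[0, 0, -7], [0, 0, 0], 0], [[0, 0, -7], [0, 0, 0], 0], [[0, 0, -7], [0, 0, 0], 0], [[0, 0, -7], [0, 0, 0], 0], [[0, 0, -7], [0, 0, 0], 0], [[0, 0, -7], [0, 0, 0], 0]]}}

```text
clock: 8.67
tool_pos: [0.4441, -0.1299, 0.309]
eef_rot: [-179.9, -0.0, 89.7]
force: [-0.1, 0.3, 0.3]
gripper_width: 0.047
```

```bash
python3 - <<'E'
from h import *
o=ctrl.get_obs();print(o['tool_pos'],o['eef_rot'],o['force'],o['wrist_torque'],o['joints'])
for p in ([.4307,-.1263,.17],[.5655,-.113,.17],[.4984,-.1197,.182],[.4984,-.1197,.125]): print(proj('scene',p))
print('meas near',320+490.5/5-.5,170+155.5/5-.5,'far',320+183.5/5-.5,170+86.5/5-.5,'hubtop',320+336/5-.5,170+102/5-.5)
E
```

```text
[ 0.4440619  -0.12988747  0.30895554] [-1.79908836e+02 -1.67535334e-02  8.97152321e+01] [-0.05856276  0.26594552  0.25845152] [ 0.04180215 -0.09860403  0.04887596] [-2.49164334e+01  5.85135543e+00  9.82431701e+01 -2.34639847e-02
  7.59953268e+01 -1.14625983e+02]
(np.float64(416.9303165356317), np.float64(202.12144603288073))
(np.float64(356.6277742147687), np.float64(187.75429137075895))
(np.float64(386.5253521207983), np.float64(189.99857932921506))
(np.float64(384.5356884571004), np.float64(212.0959596652849))
meas near 417.6 200.6 far 356.2 186.8 hubtop 386.7 189.9
```

Request:
{"fn": "servo_tool", "kwargs": {"deltas": [[[0, 0, -6], [0, 0, 0], 0], [[0, 0, 0], [0.5, 1.1, 0], 0], [[0, 0, 0], [0, 0, 1], 0], [[0, 0, 0], [0, 0, 1.5], 0], [[0, 0, 0], [0, 0, 1.5], 0], [[0, 0, 0], [0, 0, 1.2], 0], [[0, 0, 0], [0, 0, 0.7], 0], [[0, 0, 0], [0, 0, 0], 0], [[0, 0, 0], [0, 0, 0], 0]]}}

```text
clock: 9.42
tool_pos: [0.4547, -0.1233, 0.2502]
eef_rot: [-179.9, -0.0, 95.4]
force: [0.7, 0.1, -1.0]
gripper_width: 0.0472
```

```bash
python3 - <<'E'
from h import *
p,d=optics.read_camera('scene')
cv2.imwrite('pics/s3.png',cv2.resize(p[130:290,320:460,::-1],None,fx=4,fy=4,interpolation=cv2.INTER_CUBIC))
o=ctrl.get_obs();print(o['tool_pos'],o['eef_rot'],o['force'],o['wrist_torque'])
E
```

```text
[ 0.45498979 -0.12340131  0.25076699] [1.79985287e+02 1.48639274e-02 9.53663450e+01] [ 0.43132603 -0.77294811  0.09676201] [-0.00181633 -0.1667062  -0.06951035]
```

View pics/s3.png

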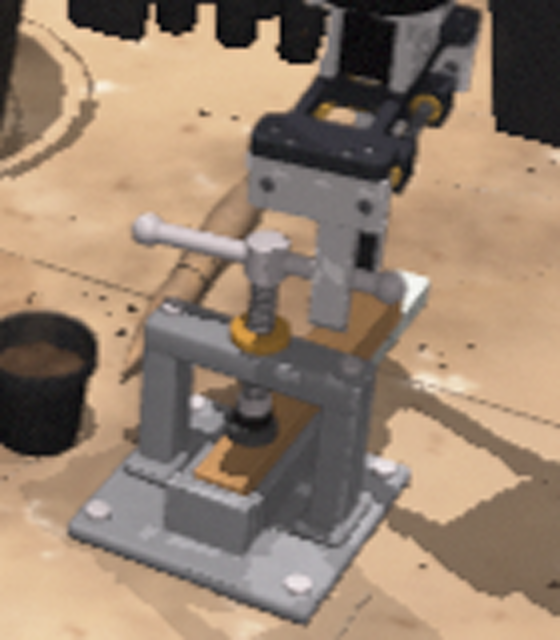

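Request:
{"fn": "servo_tool", "kwargs": {"deltas": [[[0, 0, 0], [0, 0, 0], -1], [[0, 0, 0], [0, 0, 0], -1], [[0, 0, 0], [0, 0, 0], -1], [[0, 0, 0], [0, 0, 0], -1], [[0, 0, 0], [0, 0, 0], -1], [[0, 0, 0], [0, 0, 0], -1], [[0, 0, 0], [0, 0, 0], -1], [[0, 0, 0], [0, 0, 0], -1], [[0, 0, 0], [0, 0, 0], -1]]}}

```text
clock: 10.22
tool_pos: [0.4547, -0.1235, 0.2508]
eef_rot: [180.0, 0.0, 95.4]
force: [0.2, -1.2, 1.7]
gripper_width: 0.0112
```

```bash
cat >> h.py <<'E'
C=np.array([.4984,-.1197])
def tq(n=1,v=True):
    out=[]
    for i in range(n):
        o=ctrl.get_obs(); r=o['tool_pos'][:2]-C; F=o['force']; M=o['wrist_torque']
        out.append(r[0]*F[1]-r[1]*F[0]+M[2])
        if v: print('t',round(o['clock'],2),'p',o['tool_pos'].round(4),'rot',o['eef_rot'].round(1),'F',F.round(1),'Mz',round(M[2],3),'rxF',round(out[-1]-M[2],3),'T',round(out[-1],3),'ang',np.degrees(np.arctan2(r[1],r[0])).round(1),'rad',(np.hypot(*r)*1e3).round(1),'w',round(o['gripper_width'],4))
        if i<n-1: optics.read_camera('top')
    return np.mean(out),np.std(out)
E
python3 -c "
from h import *
print(tq(4))"
```

```text
t 10.22 p [ 0.4547 -0.1235  0.2508] rot [180.    0.   95.4] F [ 0.2 -1.2  1.7] Mz 0.012 rxF 0.051 T 0.064 ang -175.0 rad 43.9 w 0.0112
t 10.27 p [ 0.4547 -0.1235  0.2508] rot [180.    0.   95.4] F [0.9 0.  2.9] Mz 0.028 rxF 0.001 T 0.029 ang -175.0 rad 43.9 w 0.0112
t 10.32 p [ 0.4547 -0.1235  0.2508] rot [180.    0.   95.4] F [-0.6 -1.5  0.8] Mz 0.017 rxF 0.063 T 0.08 ang -175.1 rad 43.9 w 0.0108
t 10.37 p [ 0.4546 -0.1235  0.2508] rot [180.    0.   95.4] F [-0.4 -0.7  2.4] Mz 0.031 rxF 0.027 T 0.058 ang -175.1 rad 43.9 w 0.0111
(np.float64(0.057719927158392983), np.float64(0.018223138815069338))
```

Request:
{"fn": "servo_tool", "kwargs": {"deltas": [[[0, 0, 3], [0.23, 0.006, 0.026], -1], [[0, 0, 3], [0.23, 0.006, 0.026], -1], [[0, 0, 3], [0.23, 0.006, 0.026], -1], [[0, 0, 3], [0.23, 0.006, 0.026], -1]]}}

```text
clock: 10.7
tool_pos: [0.4547, -0.1148, 0.25]
eef_rot: [180.0, 0.1, 83.3]
force: [-1.3, -2.3, 2.6]
gripper_width: 0.0112
```

```bash
python3 -c "
from h import *
tq(1)"
```

```text
t 10.7 p [ 0.4547 -0.1148  0.25  ] rot [1.80e+02 1.00e-01 8.33e+01] F [-1.3 -2.3  2.6] Mz 0.268 rxF 0.106 T 0.374 ang 173.7 rad 44.0 w 0.0112
```

Request:
{"fn": "servo_tool", "kwargs": {"deltas": [[[0, 0, 3], [0.23, 0.006, 0.026], -1], [[0, 0, 3], [0.23, 0.006, 0.026], -1], [[0, 0, 3], [0.23, 0.006, 0.026], -1]]}}

```text
clock: 10.95
tool_pos: [0.4559, -0.1079, 0.2491]
eef_rot: [180.0, 0.1, 74.3]
force: [-1.1, -2.3, 2.3]
gripper_width: 0.0112
```

```bash
python3 -c "
from h import *
tq(1)"
```

```text
t 10.95 p [ 0.4559 -0.1079  0.2491] rot [1.80e+02 1.00e-01 7.43e+01] F [-1.1 -2.3  2.3] Mz 0.307 rxF 0.11 T 0.418 ang 164.5 rad 44.1 w 0.0112
```

Request:
{"fn": "servo_tool", "kwargs": {"deltas": [[[0, 0, 3], [0.23, 0.006, 0.026], -1], [[0, 0, 3], [0.23, 0.006, 0.026], -1]]}}

```text
clock: 11.12
tool_pos: [0.4573, -0.1035, 0.2486]
eef_rot: [180.0, 0.1, 68.3]
force: [-1.8, -2.6, 3.4]
gripper_width: 0.0111
```

```bash
python3 -c "
from h import *
tq(1)"
```

```text
t 11.12 p [ 0.4573 -0.1035  0.2486] rot [1.80e+02 1.00e-01 6.83e+01] F [-1.8 -2.6  3.4] Mz 0.318 rxF 0.136 T 0.454 ang 158.5 rad 44.2 w 0.0111
```

Request:
{"fn": "servo_tool", "kwargs": {"deltas": [[[0, 0, 3], [0.23, 0.006, 0.026], -1], [[0, 0, 3], [0.23, 0.006, 0.026], -1]]}}

```text
clock: 11.28
tool_pos: [0.4591, -0.0992, 0.2481]
eef_rot: [180.0, 0.1, 62.3]
force: [-1.4, -1.7, 3.7]
gripper_width: 0.0111
```

```bash
python3 -c "
from h import *
tq(1)"
```

```text
t 11.28 p [ 0.4591 -0.0992  0.2481] rot [1.80e+02 1.00e-01 6.23e+01] F [-1.4 -1.7  3.7] Mz 0.338 rxF 0.097 T 0.434 ang 152.4 rad 44.3 w 0.0111
```

Request:
{"fn": "servo_tool", "kwargs": {"deltas": [[[0, 0, 3], [0.23, 0.006, 0.026], -1], [[0, 0, 3], [0.23, 0.006, 0.026], -1]]}}

```text
clock: 11.45
tool_pos: [0.4613, -0.0953, 0.2476]
eef_rot: [-180.0, 0.1, 56.3]
force: [-2.4, -2.9, 3.6]
gripper_width: 0.0112
```

```bash
python3 -c "
from h import *
tq(1)"
```

```text
t 11.45 p [ 0.4613 -0.0953  0.2476] rot [-1.80e+02  1.00e-01  5.63e+01] F [-2.4 -2.9  3.6] Mz 0.344 rxF 0.165 T 0.508 ang 146.7 rad 44.5 w 0.0112
```

Request:
{"fn": "servo_tool", "kwargs": {"deltas": [[[0, 0, 3], [0.23, 0.006, 0.026], -1], [[0, 0, 3], [0.23, 0.006, 0.026], -1]]}}

```text
clock: 11.62
tool_pos: [0.4638, -0.0916, 0.2472]
eef_rot: [-180.0, 0.1, 50.4]
force: [-2.3, -2.6, 5.7]
gripper_width: 0.0113
```

```bash
python3 -c "
from h import *
tq(1)"
```

```text
t 11.62 p [ 0.4638 -0.0916  0.2472] rot [-1.80e+02  1.00e-01  5.04e+01] F [-2.3 -2.6  5.7] Mz 0.4 rxF 0.152 T 0.552 ang 140.9 rad 44.6 w 0.0113
```

Request:
{"fn": "servo_tool", "kwargs": {"deltas": [[[0, 0, 3], [0.23, 0.006, 0.026], -1]]}}

```text
clock: 11.7
tool_pos: [0.4652, -0.0899, 0.247]
eef_rot: [-180.0, 0.2, 47.4]
force: [-3.8, -2.5, 6.9]
gripper_width: 0.0112
```

```bash
python3 -c "
from h import *
tq(1)"
```

```text
t 11.7 p [ 0.4652 -0.0899  0.247 ] rot [-180.     0.2   47.4] F [-3.8 -2.5  6.9] Mz 0.407 rxF 0.194 T 0.601 ang 138.1 rad 44.7 w 0.0112
```

Request:
{"fn": "servo_tool", "kwargs": {"deltas": [[[0, 0, 3], [0.23, 0.006, 0.026], -1]]}}

```text
clock: 11.78
tool_pos: [0.4666, -0.0882, 0.2468]
eef_rot: [-180.0, 0.2, 44.4]
force: [-3.4, -2.4, 7.0]
gripper_width: 0.0114
```

```bash
python3 -c "
from h import *
tq(1)"
```

```text
t 11.78 p [ 0.4666 -0.0882  0.2468] rot [-180.     0.2   44.4] F [-3.4 -2.4  7. ] Mz 0.401 rxF 0.185 T 0.586 ang 135.2 rad 44.7 w 0.0114
```

Request:
{"fn": "servo_tool", "kwargs": {"deltas": [[[0, 0, 3], [0.23, 0.006, 0.02], -1]]}}

```text
clock: 11.87
tool_pos: [0.4682, -0.0866, 0.2466]
eef_rot: [-180.0, 0.2, 41.4]
force: [-4.4, -2.1, 6.2]
gripper_width: 0.0114
```

```bash
python3 -c "
from h import *
tq(1)"
```

```text
t 11.87 p [ 0.4682 -0.0866  0.2466] rot [-180.     0.2   41.4] F [-4.4 -2.1  6.2] Mz 0.485 rxF 0.209 T 0.694 ang 132.4 rad 44.8 w 0.0114
```

Request:
{"fn": "servo_tool", "kwargs": {"deltas": [[[0, 0, 2], [0.153, 0.003, 0.015], -1]]}}

```text
clock: 11.95
tool_pos: [0.4693, -0.0856, 0.2464]
eef_rot: [-180.0, 0.2, 39.4]
force: [-4.3, -0.9, 6.9]
gripper_width: 0.011
```

```bash
python3 -c "
from h import *
tq(1)"
```

```text
t 11.95 p [ 0.4693 -0.0856  0.2464] rot [-180.     0.2   39.4] F [-4.3 -0.9  6.9] Mz 0.524 rxF 0.174 T 0.698 ang 130.4 rad 44.8 w 0.011
```

```bash
python3 -c "
import numpy as np
from scipy.optimize import curve_fit
y=np.array([74.3,68.3,62.3,56.3,50.4,47.4,44.4,41.4,39.4]);T=np.array([.418,.454,.434,.508,.552,.601,.586,.694,.698])
f=lambda y,a,y0:a+.75*np.radians(np.maximum(y0-y,0))
p,c=curve_fit(f,y,T,[.44,57]);print(p,np.sqrt(np.diag(c)),.75*np.radians(p[1]-39.4),p[1]-39.4)
f=lambda y,a,y0,k:a+k*np.radians(np.maximum(y0-y,0))
p,c=curve_fit(f,y,T,[.44,57,.75]);print(p,np.sqrt(np.diag(c)))
"
```

```text
[ 0.43533333 59.62617014] [0.01434539 1.34220692] 0.2647599479682076 20.226170136908763
[ 0.43533333 61.31696761  0.66412603] [0.01469757 2.80447187 0.10502452]
```

The fit puts first touch at yaw 59.6°. The tool is now 20° (0.35 rad) past that, at +0.26 N·m, which is mid-window. I'll stop and let go.

Request:
{"fn": "servo_tool", "kwargs": {"deltas": [[[0, 0, 0], [0, 0, 0], -1], [[0, 0, 0], [0, 0, 0], -1]]}}

```text
clock: 12.12
tool_pos: [0.4693, -0.0856, 0.2464]
eef_rot: [-180.0, 0.2, 39.5]
force: [-3.6, -2.8, 6.9]
gripper_width: 0.0114
```

```bash
python3 -c "
from h import *
tq(2)"
```

```text
t 12.12 p [ 0.4693 -0.0856  0.2464] rot [-180.     0.2   39.5] F [-3.6 -2.8  6.9] Mz 0.475 rxF 0.205 T 0.681 ang 130.4 rad 44.8 w 0.0114
t 12.17 p [ 0.4693 -0.0856  0.2464] rot [-180.     0.2   39.5] F [-4.4 -1.8  6.9] Mz 0.385 rxF 0.204 T 0.589 ang 130.5 rad 44.8 w 0.011
```

Request:
{"fn": "servo_tool", "kwargs": {"deltas": [[[0, 0, 0], [0, 0, 0], -0.5], [[0, 0, 0], [0, 0, 0], 0], [[0, 0, 0], [0, 0, 0], 0], [[0, 0, 0], [0, 0, 0], 0], [[0, 0, 0], [0, 0, 0], 0], [[0, 0, 0], [0, 0, 0], 0], [[0, 0, 0], [0, 0, 0], 0], [[0, 0, 0], [0, 0, 0], 0]]}}

```text
clock: 12.83
tool_pos: [0.4705, -0.0851, 0.2458]
eef_rot: [-180.0, -0.0, 39.4]
force: [0.3, 0.3, 0.3]
gripper_width: 0.0468
```

```bash
python3 - <<'E'
from h import *
tq(1)
p,d=optics.read_camera('scene')
cv2.imwrite('pics/s4.png',cv2.resize(p[130:290,320:460,::-1],None,fx=4,fy=4,interpolation=cv2.INTER_CUBIC))
E
```

```text
t 12.83 p [ 0.4705 -0.0851  0.2458] rot [-180.    -0.    39.4] F [0.3 0.3 0.3] Mz -0.013 rxF -0.02 T -0.033 ang 128.9 rad 44.4 w 0.0468
```

View pics/s4.png

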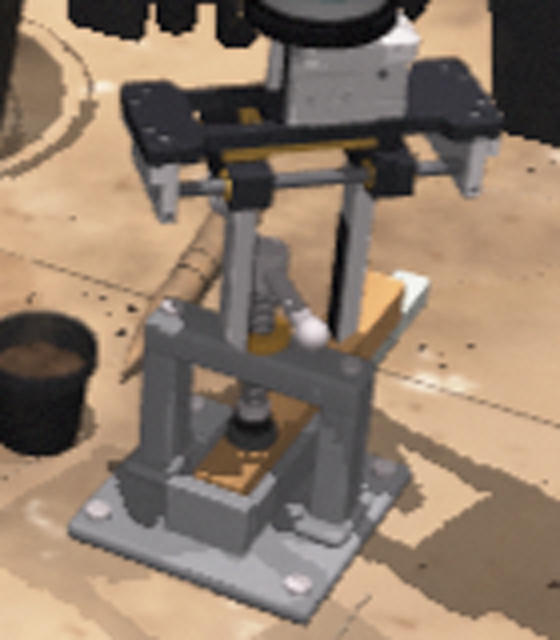

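The fingers are open and clear of the bar. The pad (about (253, 432)) sits flat on the blank. I'll go straight up and check.

Request:
{"fn": "servo_tool", "kwargs": {"deltas": [[[0, 0, 0], [0, 0, -1], 0], [[0, 0, 0], [0, 0, -2], 0], [[0, 0, 0], [0, 0, -2.5], 0], [[0, 0, 0], [0, 0, -2.5], 0], [[0, 0, 0], [-1, -2.5, 0], 0], [[0, 0, 0], [-1, -3, 0], 0], [[0, 0, 0], [-1, -3, 0], 0], [[0, 0, 0], [-1, -3, 0], 0], [[0, 0, 0], [0, 0, 0], 0], [[0, 0, 0], [0, 0, 0], 0]]}}

```text
clock: 13.72
tool_pos: [0.3657, -0.0211, 0.3269]
eef_rot: [179.9, -0.1, 39.5]
force: [0.4, 0.5, 0.3]
gripper_width: 0.0469
```

```bash
python3 - <<'E'
from h import *
tq(1)
p,d=optics.read_camera('top')
a=cv2.resize(p[240:345,320:490,::-1],None,fx=4.6,fy=4.6,interpolation=cv2.INTER_CUBIC)
cv2.imwrite('pics/t5.png',a)
p,d=optics.read_camera('scene')
cv2.imwrite('pics/s5.png',cv2.resize(p[170:290,320:440,::-1],None,fx=5,fy=5,interpolation=cv2.INTER_CUBIC))
E
```

```text
t 13.72 p [ 0.3657 -0.0211  0.3269] rot [ 1.799e+02 -1.000e-01  3.950e+01] F [0.4 0.5 0.3] Mz 0.05 rxF -0.103 T -0.053 ang 143.4 rad 165.3 w 0.0469
```

View pics/t5.png

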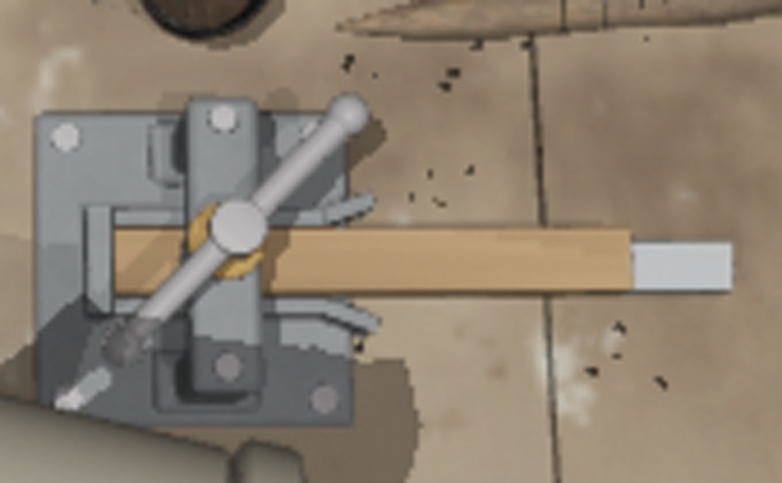

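View pics/s5.png

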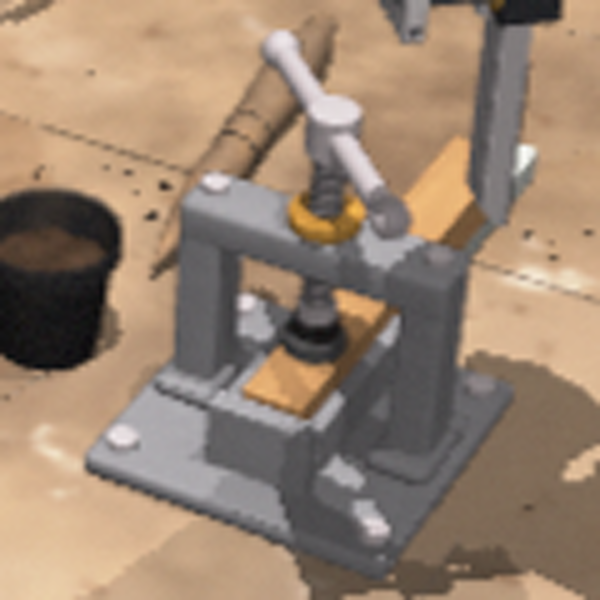

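```bash
python3 - <<'E'
from h import *
def a(x,y,z): return atz('top',320+(x+.5)/4.6-.5,240+(y+.5)/4.6-.5,z)
b=a(350,114,.1655); 
for c in (C, a(239,227,.178)[:2]):
    e=b[:2]-c; print(b,np.degrees(np.arctan2(e[1],e[0])),np.hypot(*e))
b=a(216,68,.17)
for c in (C, a(239,223,.182)[:2]):
    e=b[:2]-c; print(b,np.degrees(np.arctan2(e[1],e[0])),np.hypot(*e))
E
```

```text
[ 0.54591664 -0.16926728  0.1655    ] -46.210041134160534 0.06866400920663841
[ 0.54591664 -0.16926728  0.1655    ] -45.68960276338817 0.06950879770485012
[ 0.56552401 -0.11298853  0.17      ] 5.709804343377864 0.06745869880503748
[ 0.56552401 -0.11298853  0.17      ] 5.26422252822032 0.06726332809062671
```

```bash
python3 -c "
from h import *
print(workorder.close_job(), ctrl.get_obs()['clock'])"
```

```text
the job is handed in; nothing more can be done
the job is handed in; nothing more can be done
```

The blank is home against the stop and clamped. By my torque readings the clamping is inside the allowed window. I handed the job in at about 14 s on the robot's clock; close_job gave no verdict.

- **Sliding home:** I pushed the blank about 40 mm with closed fingers. The motion stopped where home was expected and the force rose to about 12 N. The top view showed no gap at the stop, and the last picture, after clamping, still showed none.
- **Clamping:** I gripped the near arm of the bar 44 mm out and turned it clockwise. Free turning read about 0.44 N·m, with first touch at roughly 36° of tool turn. I stopped at about 0.70 N·m, which is 0.26 N·m above free turning (window 0.18 to 0.36) and about 0.35 rad past touch.
- **Letting go:** I opened the fingers and moved up and away. Contact force was near zero and the pad sat flat on the blank.
- **One disagreement:** The last image shows the bar turned about 51°, while the tool turned 56°. If that is play in the grip, the clamping is about 0.32 rad past touch. If the bar sprang back by the whole difference on release, it is about 0.27 rad, still within the 0.25 to 0.5 rad window but close to its lower edge. I did not re-grip the bar to settle which it was.

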